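# Take the ring gauge out of the lidded gauge box

## Robot

A 6-joint arm with a two-finger parallel gripper is mounted at the origin on a cart in front of the work surface, level with it; the furniture and walls round the work are solid. World frame = base frame: x ahead of the robot, y to its left, z up, the work surface at z = 0. Lengths are in mm, angles in rad, forces in N, time in s.
With the tool pointing down it reaches from about 275 to 750 mm from the base axis. Payload 10.2 kg.
Tool frame: the origin (TCP) lies between the finger pads; the fingertips stand 17 mm ahead of it and the grasp point (between the pads) lies 2 mm behind it (tips_ahead is the distance from the TCP to the fingertips, in mm); z points along the fingers, y is the line along which they close (so a half turn about z gives the same grasp; the last joint's range is limited). The gripper opens to 85 mm and grips with 20 to 120 N. Pads are 22 mm wide; open, the fingers measure 114 mm over their backs; the gripper's body (76 mm by 85 mm) begins 54 mm behind the grasp point. The pads swing forward as they close: fully open they stand 13 mm farther back than shut.
Start: joints at [1.026, 0.313, 1.498, -0, 1.331, -0.223], TCP at [166.057, 498.053, 248.294] pointing down, gripper open.
Joint ranges: [-2.94, 2.94], [-0.97, 2.17], [0.19, 2.56], [-1.23, 4.37], [0.02, 3.11], [-2.88, 2.88]. Speed limits (rad/s): [2.39, 2.39, 3.01, 3.14, 3.14, 3.14].

## Interface

Orientations are given as a unit quaternion [w, x, y, z].
In Python, from rig import sense, capture, finish_job, boxes_of, tips_ahead gives the robot as it stands.
- The arm moves only by the tool drive_tool, never from a script. Its argument "commands" is text: rows parted by semicolons, each of 7 numbers parted by spaces: the shift along the world's x, y, z in units of 0.1 m (1.0 is 0.1 m), then the turn, a rotation vector about the world's x, y, z in units of pi/4 rad (1.0 is pi/4 rad), then the opening in per cent of the stroke, from 0 (shut) to 100 (fully open). A call has 1 to 20 rows; each row shifts and turns the commanded pose from where the row before left it; what a row does not reach is not made up. A row lasts 1/12 s, in which the tool goes at most 41.7 mm and 7.16 degrees, less where a joint would pass 70% of its speed; a pose out of reach is approached as far as the arm can. A call with a number of a shift or a turn outside -1 to 1 is refused whole. A call with a gripper value outside its range is refused whole. The fingers move at their own pace and stop on an object; "force" is the grip in N (left out, the last holds). Time passes only in rows, so rows that do not move let the fingers close. It gives the time, the measured TCP pose, the force, the opening and the grip force at its end, in the units of the state.
- sense(): the state, without advancing time (a new reading comes with each control period).
- capture(name): name is "scene" or "top" or "wrist"; returns a dict with "pixels" (400x640x3 uint8, blue, green, red), "fov_y" (degrees; the focal length in pixels is half the picture's height over the tangent of half this angle, whatever the lens; pixels are square), "cx", "cy" (the principal point, pixels), "position" and "attitude" of the camera in the world; the wrist camera has in their place "tool_from_camera" (4x4, takes a point from camera to tool coordinates, whose origin is the TCP and whose axes are the flange's). Camera axes: x right, y down, z forward; pixel columns grow to the right and rows downward; lengths in mm; the calibration is good to about 2 mm. A picture is of the moment at which its call begins: read the wrist's pose just before it. There is no depth.
- finish_job(): hands the job in; it is judged then, once.
Trained networks look in a picture, given as the dict that the camera call returned (one of the last four; its "shot" number tells which), for a name from the list of things; names that differ only in an ending like _2 or _b are one class to them, and where a whole thing is asked for, a point or a joint stands for the part that bears it (a point fixed in the world has none). Each returns a list of dicts, best first, with "confidence" (0 to 1); they miss things now and then, are a little off and sometimes report something else, mostly with a low value. They report only what shows in the picture. A call takes as long as a camera call. They do not tell look-alikes from the thing itself.
- boxes_of(picture, name): "position" ([column, row] in pixels, amid what is visible of it).
The state is a dict: "time_s": time; "joints": joint angles; "dq": joint speeds; "tau": joint torques, N m; "eef_pos": TCP position; "ee_rot": TCP orientation; "force": force on the tool from outside, world axes, zero at the start; "wrist_torque": the same for the moment, N m; "grip_width": opening from 0.0 (shut) to 1.0 (fully open); "grip_force": force on a finger pad.
Only numpy, scipy, OpenCV 4.12 (cv2) and the standard library are available. Lean on these libraries where they do the work, as an engineer would, in place of code of your own. Each camera call takes 0.05 s, during which the arm holds its last target. There are 200 camera calls.

## Task

The gauge box is closed, and inside it lie a ring gauge and a rectangular setting block. Lift the lid off by its knob and lay it flat on the bare bench, then lift the ring gauge out and set it down gently, lying flat, in the middle of the round cork rest. Leave the setting block where it lies in the box.

Things in the scene. Friction and masses are not known exactly. Their poses are not given: they have to be found in the camera images.
- lid_knob (a point): Loose lid, 0.22 kg, starting centred and square on the box: grey plate 154 x 204 x 4 mm (y long, z up), black upright knob 30 mm across, 36 mm high in its middle. This point: on the knob's axis, 22 mm above the plate, 14 mm below the knob's top, 31 mm above the lid's lowest edge (a ridge 5 mm deep below the plate, 3 mm play in the box), so 31 mm over the bench when laid there.
- ring_center (a point): Plain steel ring gauge, 52 mm outside diameter, 14 mm bore, 16 mm high, 0.16 kg, loose, flat on the box's lining, about 45 mm left or right of the box's middle. The point is its centre, half-way up; z is the bore's axis. The box: grey, fixed, 148 x 198 mm outside (x, y of the lid as it starts), rim 50 mm and flat black lining 8 mm above the bench, walls 4 mm, no dividers.
- block_center (a point): Setting block: rectangular steel block 40 x 50 x 25 mm (x, y, z) with small holes, 0.3 kg, loose, lying on the lining in the other half of the box, at least 20 mm from the ring. It stays there. This point is its centre, half-way up.
- rest_top (a point): Gauge rest: round brown cork disc, 110 mm diameter, 8 mm thick, fixed on the bench left of the box; this point is the centre of its top face, z up. To the left of the rest the bench is bare (0.35 m to 0.65 m ahead of the robot, out to 0.42 m to its left) and takes the lid if its long side is laid left-right (along world y).
Not all that is in view belongs to the job. What is shaped like the part that bears rest_top but white is not meant.

How it is judged (in metres and radians):
On the way:
1. the lid lies flat on the bench (height (world z) of lid_knob below 0.037 m and angle between lid_knob's own z axis and vertical below 0.1 rad), for 0.2 s.
At the end, for the whole second after the job is handed in: The ring gauge lies flat and still on the cork rest, its centre within 20 mm of the rest's centre; the lid lies flat and still on the bench, knob up (within 0.1 rad, within 6 mm of bench height); the setting block is within 25 mm of where it lay in the box (all of step 1 and horizontal distance between ring_center and rest_top below 0.02 m and height (world z) of ring_center between 0.012 and 0.021 m and angle between ring_center's own z axis and vertical below 0.15 rad and linear speed of each of ring, box_lid below 0.02 m/s and distance of block_center from where it was at the start of the episode below 0.025 m); the robot touches nothing.
It fails at once if the ring gauge is dropped (falls free at more than 0.8 m/s, about 30 mm) (linear speed of ring above 0.8 m/s and contact force between the fingers and ring below 0.1 N).
It also fails if it takes over 61 s, if anything falls off the work surface, if the arm or the gripper's body presses on something with over 40 N, if the wrist force passes 120 N, or if a joint passes its speed limit or range.

## Working session

There is one attempt and no reset: what is moved stays moved. The work goes in short steps, Python scripts to look and compute and a tool call to move; the robot and the scene stay as the last step left them, time stands still between calls to the robot, and variables do not carry over. Pictures are saved under pics/ and viewed, at most 10 in all, crops included, and the job is handed in when it is done.

Besides the shell and the picture viewer there is one more tool, called after "Call:" as a command line: name --argument value ..., lists and objects as JSON in quotes. drive_tool: Moves the arm, as the interface text tells. Shifts and turns lie within -1 to 1; 1 stands for 0.1 m of shift or pi/4 rad of turn. Its arguments: {"type":"object","properties":{"commands":{"type":"string"},"force":{"type":"number"}},"required":["commands"]}

```bash
mkdir -p pics
cat > h.py <<'E'
import numpy as np, cv2
from scipy.spatial.transform import Rotation as R
from rig import sense, capture, finish_job, boxes_of, tips_ahead
def rot(a):
    a=np.array(a,float)
    return a if a.shape==(3,3) else R.from_quat(np.r_[a[1:],a[0]]).as_matrix()
def look(name):
    s=sense(); p=capture(name)
    if 'tool_from_camera' in p:
        T=np.eye(4);T[:3,:3]=rot(s['ee_rot']);T[:3,3]=s['eef_pos']
        T=T@np.array(p['tool_from_camera'])
    else:
        T=np.eye(4);T[:3,:3]=rot(p['attitude']);T[:3,3]=p['position']
    p['T']=T; p['f']=200/np.tan(np.radians(p['fov_y'])/2); return p
def at(p,uv,z):
    d=p['T'][:3,:3]@np.array([(uv[0]-p['cx'])/p['f'],(uv[1]-p['cy'])/p['f'],1]); o=p['T'][:3,3]
    return (o+d*(z-o[2])/d[2]).round(1)
def px(p,X):
    c=p['T'][:3,:3].T@(np.array(X)-p['T'][:3,3]); return (c[:2]/c[2]*p['f']+[p['cx'],p['cy']]).round(1)
E
python3 - <<'E'
from h import *
s=sense(); print(s['eef_pos'],s['ee_rot'],s['time_s'],s['grip_width'],s['force'])
for n in ('top','scene'):
    p=look(n); cv2.imwrite(f'pics/{n}1.png',p['pixels']); print(n,p['position'],p['attitude'],p['fov_y'])
    for nm,z in (('lid_knob',76),('rest_top',8),('ring_center',16),('block_center',20)):
        for b in boxes_of(p,nm)[:4]: print(n,nm,np.round(b['position'],1),round(b['confidence'],2),at(p,b['position'],z))
E
```

```text
[165.92536541 497.83045605 247.72897175] [-2.33438820e-04  1.60200682e-01  9.87084250e-01 -6.08768108e-04] 0.0 0.9991427137233131 [-0.30729734 -0.79442248 -0.28488703]
top [ 311.17212837 -114.55988276  895.19191217] [-0.08381725  0.73372469 -0.67002197  0.075454  ] 53.797010452689356
top lid_knob [374.3 191. ] 0.86 [ 527.5 -219.    76. ]
top rest_top [277.2 194.4] 0.95 [517.   -4.3   8. ]
top rest_top [333.1 284.6] 0.93 [ 325.3 -149.7    8. ]
top rest_top [224.9 138.5] 0.91 [642.6 136.    8. ]
top rest_top [409.3 290.2] 0.8 [ 328.5 -317.     8. ]
scene [-239.37341907 -642.83266319  870.6743712 ] [-0.36902454  0.80877915 -0.41950427  0.18361194] 46.97903043631745
scene lid_knob [371.2 210.3] 0.76 [ 509.2 -237.2   76. ]
scene rest_top [298.9 260.3] 0.92 [ 319.5 -150.1    8. ]
scene rest_top [288.1 155.6] 0.89 [639.9 143.5   8. ]
scene rest_top [300.7 194. ] 0.61 [517.1  -2.3   8. ]
```

View pics/top1.png

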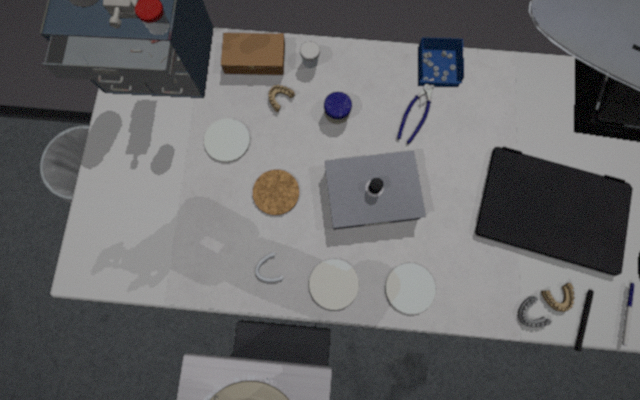

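View pics/scene1.png

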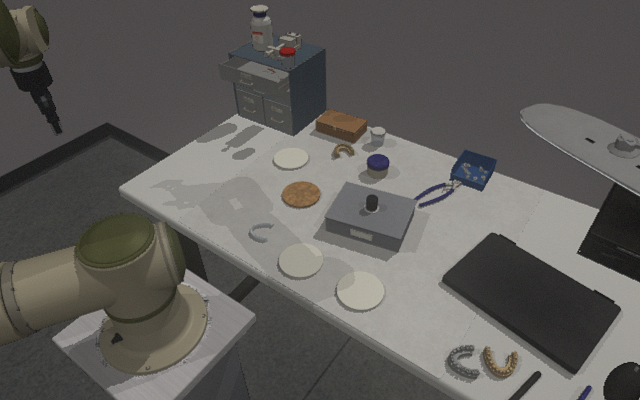

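The top view shows the grey box and lid with its knob at (376,187) and the cork disc at (276,192). The look-alikes for the rest are white discs at (227,139), (334,284) and (410,289). I choose the brown one at (276,192). The bench to its left, around (170,220), is bare and only in shadow.

Run:
```python
from h import *
p=look('top'); im=p['pixels']
C=[at(p,c,54) for c in ((325,160),(414,152),(424,217),(333,227))]
print(C,np.mean(C,0)); print('edges',[at(p,c,0)[:2] for c in ((65,290),(95,110),(210,95),(150,100))])
print(px(p,[460,250,0]),[px(p,[460+a,250+b,5]) for a in(-77,77) for b in (-102,102)])
print([at(p,c,z) for c,z in (((376,182),90),((376,185),90))])
c=im[120:250,150:450].copy()
for a in(-77,77):
  for b in (-102,102):
    q=px(p,[460+a,250+b,5])-[150,120]; cv2.circle(c,tuple(int(v) for v in q),2,(0,0,255),-1)
cv2.imwrite('pics/c1.png',cv2.resize(c,None,fx=2.6,fy=2.6,interpolation=2))
```

```text
[array([ 594.9, -107.7,   54. ]), array([ 631.8, -305.5,   54. ]), array([ 485.1, -332.3,   54. ]), array([ 445.4, -137.8,   54. ])] [ 539.3   -220.825   54.   ]
edges [array([259.9, 440.3]), array([690.7, 467.2]), array([756.1, 191.4]), array([729.3, 337.3])]
[165.7 209.4] [array([203.6, 246.3]), array([114.5, 238.1]), array([213.7, 180.7]), array([127.9, 173.2])]
[array([ 543.7, -219.7,   90. ]), array([ 537.2, -220. ,   90. ])]
```

View pics/c1.png

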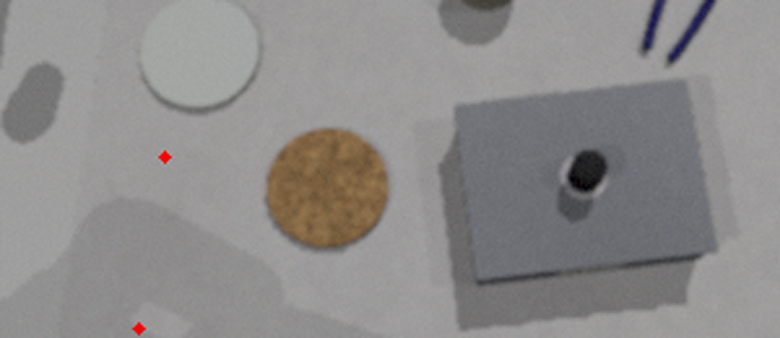

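Call:
drive_tool --commands "0.18 -0.34 0 0 0 0 100;0.18 -0.34 0 0 0 0 100;0.18 -0.34 0 0 0 0 100;0.18 -0.34 0 0 0 0 100;0.18 -0.34 0 0 0 0 100;0.18 -0.34 0 0 0 0 100;0.18 -0.34 0 0 0 0 100;0.18 -0.34 0 0 0 0 100;0.18 -0.34 0 0 0 0 100;0.18 -0.34 0 0 0 0 100;0.18 -0.34 0 0 0 0 100;0.18 -0.34 0 0 0 0 100;0.18 -0.34 0 0 0 0 100;0.18 -0.34 0 0 0 0 100;0.18 -0.34 0 0 0 0 100;0.18 -0.34 0 0 0 0 100;0.18 -0.34 0 0 0 0 100;0.18 -0.34 0 0 0 0 100;0 0 0 0 0 0 100;0 0 0 0 0 0 100" --force 60

```text
time_s: 2.22
eef_pos: [490.2, -115.2, 247.7]
ee_rot: [-0.001, 0.161, 0.987, 0.0]
force: [0.3, 0.9, 0.3]
grip_width: 0.998
grip_force: 0.0
```

Run:
```python
from h import *
print([ (type(tips_ahead), tips_ahead() if callable(tips_ahead) else tips_ahead)])
p=look('wrist'); cv2.imwrite('pics/w1.png',p['pixels']); print(p['tool_from_camera'],p['fov_y'])
for nm,z in (('lid_knob',76),('rest_top',8)):
    for b in boxes_of(p,nm)[:4]: print(nm,np.round(b['position'],1),round(b['confidence'],2),at(p,b['position'],z))
print(px(p,[539.5,-220,90]))
```

```text
[(<class 'float'>, 17.0)]
[[ 2.88777733e-04 -9.47809549e-01 -3.18836911e-01  8.24569982e+01]
 [ 9.99999667e-01  5.16929781e-04 -6.30960025e-04  3.82553090e-01]
 [ 7.62846231e-04 -3.18836623e-01  9.47809383e-01 -1.25416373e+02]
 [ 0.00000000e+00  0.00000000e+00  0.00000000e+00  1.00000000e+00]] 71.13554292742982
lid_knob [263.5 232.6] 0.77 [ 522.7 -193.3   76. ]
rest_top [246.6  49. ] 0.93 [ 324.3 -147.5    8. ]
rest_top [410.8 166.4] 0.63 [520.9   3.5   8. ]
rest_top [519.9 213.2] 0.55 [634.3 133.4   8. ]
[245.1 257.2]
```

View pics/w1.png

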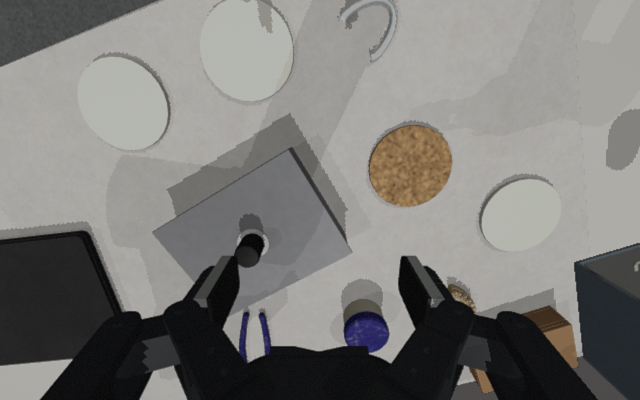

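The knob top is at (248,257), 3 px from the prediction, so the knob estimate (539.5,-220) holds. The cork rest is at (411,166).

Call:
drive_tool --commands "0.16 -0.35 0 0 0 0 100;0.16 -0.35 0 0 0 0 100;0.16 -0.35 0 0 0 0 100;0 0 0 0 0 0 100;0 0 -0.3 0 0 0 100;0 0 -0.3 0 0 0 100;0 0 -0.3 0 0 0 100;0 0 -0.3 0 0 0 100;0 0 -0.3 0 0 0 100;0 0 -0.11 0 0 0 100;0 0 -0.11 0 0 0 100;0 0 0 0 0 0 50;0 0 0 0 0 0 30;0 0 0 0 0 0 20;0 0 0 0 0 0 10;0 0 0 0 0 0 10;0 0 0 0 0 0 10;0 0 0 0 0 0 10" --force 60

```text
time_s: 3.87
eef_pos: [538.7, -219.2, 77.8]
ee_rot: [0.001, 0.16, 0.987, -0.0]
force: [0.0, 0.8, 6.1]
grip_width: 0.333
grip_force: 59.0
```

Call:
drive_tool --commands "0 0 0.05 0 0 0 10;0 0 0.1 0 0 0 10;0 0 0.2 0 0 0 10;0 0 0.3 0 0 0 10;0 0 0.3 0 0 0 10;0 0 0.2 0 0 0 10;0 0 0.05 0 0 0 10;0 0 0 0 0 0 10" --force 80

```text
time_s: 4.53
eef_pos: [538.3, -219.1, 197.8]
ee_rot: [0.001, 0.16, 0.987, -0.001]
force: [-0.6, 0.0, -2.7]
grip_width: 0.33
grip_force: 79.0
```

Run:
```python
from h import *
p=look('wrist'); cv2.imwrite('pics/w2.png',cv2.resize(p['pixels'],None,fx=.8,fy=.8)); s=sense(); print(s['eef_pos'],s['force'],s['grip_width'])
```

```text
[ 537.81354645 -218.8202856   195.94725759] [-1.18097247 -0.53907819 -3.82003471] 0.3285601155257535
```

View pics/w2.png

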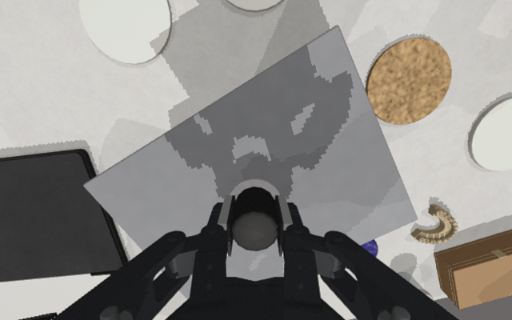

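The lid is held by its knob (knob at (254,220)) and is level.

Call:
drive_tool --commands "-0.03 0.16 0 0 0 0 10;-0.06 0.3 0 0 0 -0.02 10;-0.06 0.3 0 0 0 -0.02 10;-0.06 0.3 0 0 0 -0.02 10;-0.06 0.3 0 0 0 -0.02 10;-0.06 0.3 0 0 0 -0.02 10;-0.06 0.3 0 0 0 -0.02 10;-0.06 0.3 0 0 0 -0.02 10;-0.06 0.3 0 0 0 -0.02 10;-0.06 0.3 0 0 0 -0.02 10;-0.06 0.3 0 0 0 -0.02 10;-0.06 0.3 0 0 0 -0.02 10;-0.06 0.3 0 0 0 -0.02 10;-0.06 0.3 0 0 0 0 10;-0.03 0.3 0 0 0 0 10;0 0.16 0 0 0 0 10;0 0 0 0 0 0 10;0 0 0 0 0 0 10"

```text
time_s: 6.08
eef_pos: [453.2, 233.3, 194.7]
ee_rot: [-0.001, 0.252, 0.968, -0.001]
force: [1.0, 0.7, -2.6]
grip_width: 0.329
grip_force: 79.4
```

Call:
drive_tool --commands "0 0 -0.1 0 0 0 10;0 0 -0.3 0 0 0 10;0 0 -0.3 0 0 0 10;0 0 -0.3 0 0 0 10;0 0 -0.25 0 0 0 10;0 0 -0.15 0 0 0 10;0 0 -0.05 0 0 0 10;0 0 0 0 0 0 10;0 0 0 0 0 0 10"

```text
time_s: 6.83
eef_pos: [454.4, 232.6, 51.6]
ee_rot: [0.0, 0.253, 0.968, 0.0]
force: [-0.4, -0.4, -0.9]
grip_width: 0.332
grip_force: 79.4
```

Call:
drive_tool --commands "0 0 -0.05 0 0 0 10;0 0 -0.05 0 0 0 10;0 0 -0.04 0 0 0 10;0 0 -0.02 0 0 0 10;0 0 -0.02 0 0 0 10;0 0 -0.01 0 0 0 10;0 0 0 0 0 0 10"

```text
time_s: 7.42
eef_pos: [454.0, 233.1, 32.8]
ee_rot: [-0.0, 0.252, 0.968, -0.0]
force: [-3.4, -0.7, 3.7]
grip_width: 0.33
grip_force: 80.5
```

Call:
drive_tool --commands "0 0 0 0 0 0 40;0 0 0 0 0 0 70;0 0 0 0 0 0 100;0 0 0 0 0 0 100;0 0 0 0 0 0 100;0 0 0 0 0 0 100;0 0 0.1 0 0 0 100;0 0 0.25 0 0 0 100;0 0 0.3 0 0 0 100;0 0 0.35 0 0 0 100;0 0 0.35 0 0 0 100;0 0 0.35 0 0 0 100;0 0 0.35 0 0 0 100;0 0 0 0 0 0 100"

```text
time_s: 8.58
eef_pos: [456.0, 233.6, 244.7]
ee_rot: [0.005, 0.252, 0.968, 0.003]
force: [0.5, -0.1, 0.2]
grip_width: 0.999
grip_force: 0.0
```

Call:
drive_tool --commands "0.03 -0.3 0 0 0 0 100;0.03 -0.36 0 0 0 0 100;0.03 -0.36 0 0 0 0 100;0.03 -0.36 0 0 0 0 100;0.03 -0.36 0 0 0 0 100;0.03 -0.36 0 0 0 0 100;0.03 -0.36 0 0 0 0 100;0.03 -0.36 0 0 0 0 100;0.03 -0.36 0 0 0 0 100;0.03 -0.36 0 0 0 0 100;0.03 -0.36 0 0 0 0 100;0.03 -0.36 0 0 0 0 100;0 0 0 0 0 0 100;0 0 0 0 0 0 100"

```text
time_s: 9.75
eef_pos: [489.7, -194.2, 237.3]
ee_rot: [-0.0, 0.254, 0.967, 0.0]
force: [0.4, 0.2, 0.1]
grip_width: 1.0
grip_force: 0.0
```

Run:
```python
from h import *
for n in ('top','wrist'):
    p=look(n); cv2.imwrite(f'pics/{n}3.png',p['pixels'])
    for nm,z in (('lid_knob',31),('rest_top',8),('ring_center',16),('block_center',20)):
        for b in boxes_of(p,nm)[:4]: print(n,nm,np.round(b['position'],1),round(b['confidence'],2),at(p,b['position'],z))
a=cv2.imread('pics/top3.png')[100:300,100:450]; a=cv2.resize(a,None,fx=1.2,fy=1.2); a=a[:, :400]
w=cv2.imread('pics/wrist3.png'); 
cv2.imwrite('pics/m3.png',np.vstack([cv2.resize(w,(560,350)),np.pad(a,((0,0),(0,160),(0,0)))]))
```

```text
top lid_knob [174.8 212.5] 0.95 [449.7 216.   31. ]
top rest_top [347.2 295.5] 0.91 [ 304.9 -182.3    8. ]
top rest_top [227.3 141. ] 0.69 [636.8 129.4   8. ]
top rest_top [270.6 187.6] 0.65 [531.8  12.9   8. ]
top rest_top [409.1 289.5] 0.63 [ 330.  -316.5    8. ]
top ring_center [175.2 213.6] 0.61 [449.7 220.3  16. ]
wrist lid_knob [601.1  29.8] 0.85 [494.4 141.6  31. ]
wrist rest_top [599.2 153.4] 0.93 [639.4 131.7   8. ]
wrist rest_top [281.  37.] 0.82 [ 332.7 -152.     8. ]
wrist rest_top [165.5 110.8] 0.66 [ 331.7 -315.     8. ]
wrist ring_center [340.3 197. ] 0.85 [ 528.8 -180.7   16. ]
wrist block_center [297.5 238.7] 0.77 [ 551.8 -258.6   20. ]
```

View pics/m3.png

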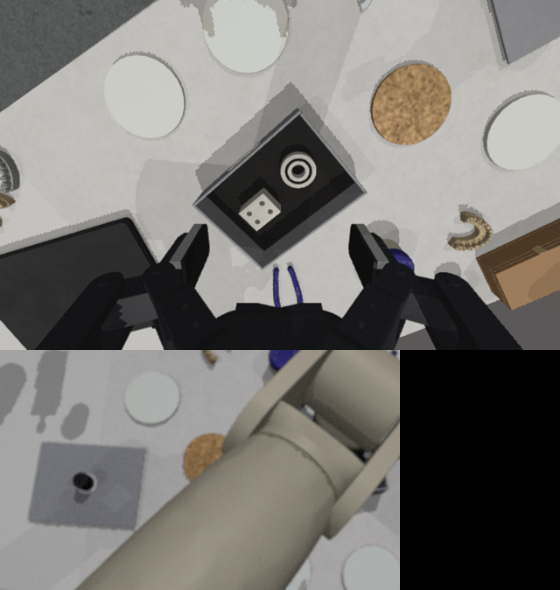

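The picture shows the lid flat on the bench and clear of the discs. In the open box the ring is at (340,197) in the wrist view and the block at (297,239). The cork rest is at about (470,119) between white discs. I'll turn to close along the box's x and go above the ring.

Call:
drive_tool --commands "0.1 0.03 -0.1 0 0 -0.138 80;0.1 0.04 -0.2 0 0 -0.138 80;0.1 0.04 -0.2 0 0 -0.138 80;0.09 0.03 -0.2 0 0 -0.138 80;0 0 -0.1 0 0 -0.138 80;0 0 -0.1 0 0 -0.138 80;0 0 0 0 0 -0.138 80;0 0 0 0 0 -0.138 80;0 0 0 0 0 0 80;0 0 0 0 0 0 80"

```text
time_s: 11.08
eef_pos: [529.1, -178.8, 147.3]
ee_rot: [0.0, 0.634, 0.773, -0.0]
force: [0.8, -0.6, -0.5]
grip_width: 0.8
grip_force: 0.0
```

Run:
```python
from h import *
s=sense(); print(s['eef_pos'],s['ee_rot'],s['grip_width'],s['joints'])
p=look('wrist'); im=p['pixels'].copy()
for nm,z in (('ring_center',16),('ring_center',24),('block_center',20),('rest_top',8)):
    for b in boxes_of(p,nm)[:3]: print(nm,np.round(b['position'],1),round(b['confidence'],2),at(p,b['position'],z))
for X in ([528.8,-180.7,24],[539.5,-220.5,50]): print(px(p,X))
cv2.imwrite('pics/w4.png',im)
```

```text
[ 529.09281255 -178.84601054  147.33772397] [ 1.12229794e-05  6.34218668e-01  7.73153724e-01 -6.24806413e-06] 0.8003242259805191 [-5.35729693e-01  4.81514986e-01  1.52945801e+00 -1.73940658e-05
  1.13059935e+00 -7.32523561e-01]
ring_center [315.1 202.4] 0.56 [ 526.7 -184.5   16. ]
ring_center [315.1 202.4] 0.56 [ 526.3 -181.8   24. ]
block_center [325.5 275.5] 0.71 [ 552.7 -260.4   20. ]
rest_top [354.   23.7] 0.95 [528.7 -28.4   8. ]
rest_top [119.8 276.2] 0.91 [ 333.2 -313.3    8. ]
rest_top [109.3 117.2] 0.57 [ 328.3 -143.6    8. ]
[318.  201.9]
[320.9 254.5]
```

View pics/w4.png

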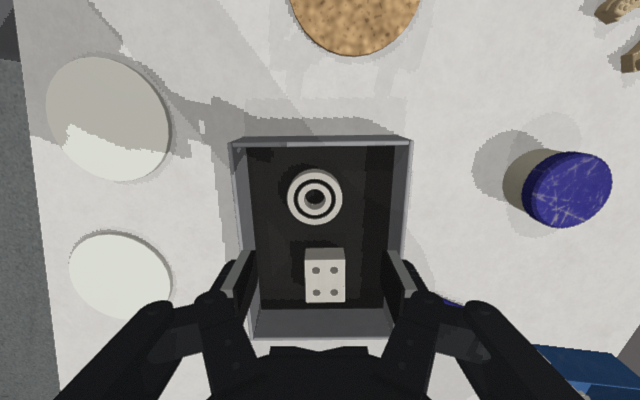

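Call:
drive_tool --commands "-0.015 -0.02 -0.1 0 0 0 75;0 0 -0.2 0 0 0 75;0 0 -0.3 0 0 0 75;0 0 -0.2 0 0 0 75;0 0 -0.15 0 0 0 75;0 0 -0.1 0 0 0 75;0 0 -0.08 0 0 0 75;0 0 -0.05 0 0 0 75;0 0 0 0 0 0 75;0 0 0 0 0 0 75"

```text
time_s: 12.17
eef_pos: [527.8, -181.1, 29.7]
ee_rot: [0.0, 0.635, 0.772, 0.0]
force: [0.7, 0.4, 0.4]
grip_width: 0.753
grip_force: 0.0
```

Run:
```python
from h import *
s=sense(); print(s['eef_pos'],s['force'],s['grip_width'])
p=look('wrist'); cv2.imwrite('pics/w5.png',p['pixels'])
```

```text
[ 527.81773241 -181.14763306   29.72923864] [0.67689718 0.43704185 0.41901872] 0.7525490047005439
```

View pics/w5.png

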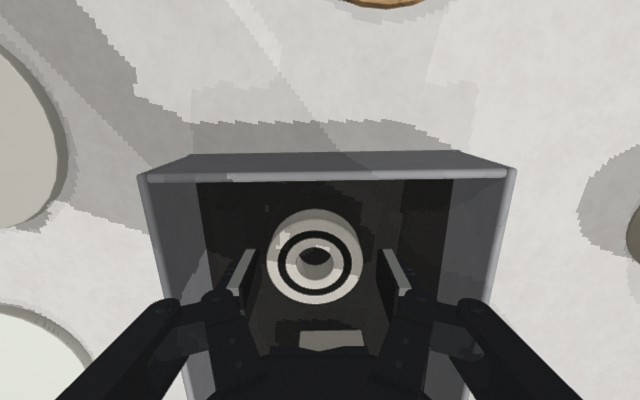

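The ring's top is centred at (315,263) between the pads (inner tips about 250 and 388). The tips are still about level with the ring's top, so I'll go lower carefully.

Call:
drive_tool --commands "0 0.025 -0.02 0 0 0 75;0 0 -0.03 0 0 0 75;0 0 -0.03 0 0 0 75;0 0 -0.02 0 0 0 75;0 0 0 0 0 0 75"

```text
time_s: 12.63
eef_pos: [527.5, -178.4, 19.1]
ee_rot: [-0.0, 0.635, 0.772, -0.0]
force: [-0.2, 0.2, 0.5]
grip_width: 0.752
grip_force: 0.0
```

Call:
drive_tool --commands "0 0 -0.015 0 0 0 75;0 0 0 0 0 0 75"

```text
time_s: 12.8
eef_pos: [527.7, -178.5, 18.9]
ee_rot: [0.0, 0.635, 0.772, -0.0]
force: [-5.1, 2.5, 13.5]
grip_width: 0.748
grip_force: 7.0
```

Call:
drive_tool --commands "0 0 0.04 0 0 0 75;0 0 0.01 0 0 0 70;0 0 0 0 0 0 62;0 0 0 0 0 0 50;0 0 0 0 0 0 45;0 0 0 0 0 0 45;0 0 0 0 0 0 45;0 0 0 0 0 0 45" --force 50

```text
time_s: 13.47
eef_pos: [527.6, -178.6, 23.3]
ee_rot: [0.0, 0.635, 0.772, -0.0]
force: [-2.9, 0.9, 7.6]
grip_width: 0.575
grip_force: 51.2
```

Call:
drive_tool --commands "0 0 0.03 0 0 0 45;0 0 0.06 0 0 0 45;0 0 0.06 0 0 0 45;0 0 0 0 0 0 45" --force 70

```text
time_s: 13.8
eef_pos: [528.1, -178.7, 39.0]
ee_rot: [0.001, 0.636, 0.772, 0.0]
force: [0.4, 0.2, -2.2]
grip_width: 0.562
grip_force: 72.2
```

Run:
```python
from h import *
s=sense(); print(s['eef_pos'],s['force'],s['grip_width'],s['grip_force'])
p=look('wrist'); cv2.imwrite('pics/w6.png',p['pixels'])
```

```text
[ 528.06953619 -178.72956736   38.96597965] [ 0.44866039  0.17826608 -2.22162288] 0.5616730367112156 72.23365870599537
```

View pics/w6.png

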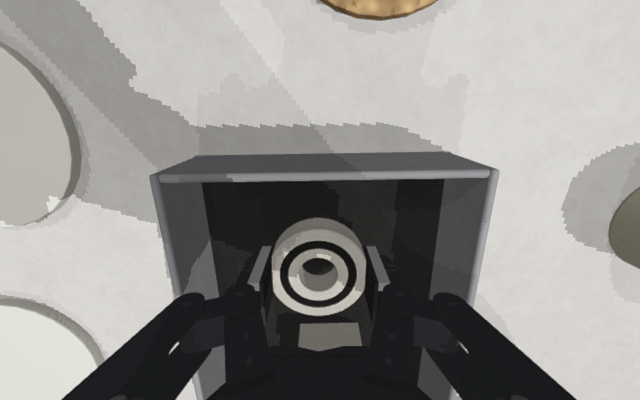

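The ring is held between the pads (top at (318,272), consistent with being lifted), and the block stays in the box. Lifting clear and carrying towards the cork.

Call:
drive_tool --commands "0 0 0.1 0 0 0 45;0 0 0.25 0 0 0 45;0 0 0.3 0 0 0 45;0 0 0.2 0 0 0 45;0 0 0.05 0 0 0 45;-0.01 0.1 0 0 0 0 45;-0.02 0.25 0 0 0 0 45;-0.02 0.3 0 0 0 0 45;-0.02 0.3 0 0 0 0 45;-0.02 0.3 0 0 0 0 45;-0.01 0.2 0 0 0 0 45;0 0.05 0 0 0 0 45;0 0 0 0 0 0 45;0 0 0 0 0 0 45"

```text
time_s: 15.02
eef_pos: [517.3, -28.6, 127.0]
ee_rot: [-0.001, 0.635, 0.772, -0.0]
force: [-0.4, -0.8, -1.7]
grip_width: 0.564
grip_force: 72.6
```

Run:
```python
from h import *
s=sense(); print(s['eef_pos'],s['force'],s['grip_width'],s['grip_force'])
p=look('wrist'); im=p['pixels']
for b in boxes_of(p,'rest_top')[:4]: print(np.round(b['position'],1),round(b['confidence'],2),at(p,b['position'],8))
hsv=cv2.cvtColor(im,cv2.COLOR_BGR2HSV); m=cv2.inRange(hsv,(8,70,60),(22,255,255)); n,l,st,_=cv2.connectedComponentsWithStats(m); k=1+np.argmax(st[1:,4]); print(st[k])
c=cv2.findContours((l==k).astype(np.uint8),cv2.RETR_EXTERNAL,cv2.CHAIN_APPROX_NONE)[0]; c=max(c,key=len)[:,0]
W=np.array([at(p,q,8)[:2] for q in cv2.convexHull(c)[:,0]],np.float32); print(cv2.minEnclosingCircle(W))
cv2.imwrite('pics/w7.png',im)
```

```text
[517.25819399 -28.62905789 126.99868282] [-0.44007252 -0.7970518  -1.66778535] 0.5640705456030987 72.63701544269225
[112.9 272.7] 0.75 [ 327.7 -143.3    8. ]
[332.9 167.6] 0.71 [523.3   5.    8. ]
[ 88.7 372.2] 0.69 [ 295. -286.    8.]
[511.3  48.2] 0.61 [639.8 123.9   8. ]
[  271   105   122   120 11383]
((522.5291748046875, 2.929680109024048), 54.334720611572266)
```

View pics/w7.png

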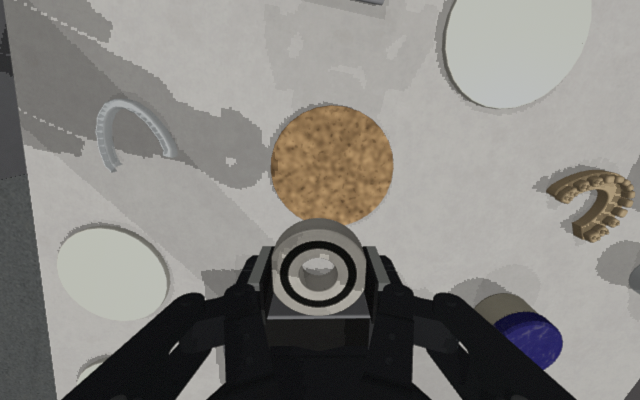

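The ring is held at (318,270) and the cork disc is at (332,166), with its fitted centre near (521,1).

Call:
drive_tool --commands "0.01 0.1 0 0 0 0 45;0.01 0.1 0 0 0 0 45;0.01 0.09 0 0 0 0 45;0 0 -0.1 0 0 0 45;0 0 -0.2 0 0 0 45;0 0 -0.25 0 0 0 45;0 0 -0.2 0 0 0 45;0 0 -0.1 0 0 0 45;0 0 -0.05 0 0 0 45;0 0 -0.04 0 0 0 45;0 0 -0.03 0 0 0 45;0 0 0 0 0 0 45;0 0 0 0 0 0 45"

```text
time_s: 16.2
eef_pos: [520.9, 0.5, 31.4]
ee_rot: [0.001, 0.636, 0.772, 0.0]
force: [0.1, -0.4, -1.3]
grip_width: 0.562
grip_force: 72.6
```

Call:
drive_tool --commands "0 0 -0.03 0 0 0 45;0 0 -0.02 0 0 0 45;0 0 -0.01 0 0 0 45;0 0 -0.01 0 0 0 45;0 0 0 0 0 0 45"

```text
time_s: 16.62
eef_pos: [520.5, 0.6, 23.6]
ee_rot: [-0.0, 0.636, 0.772, -0.0]
force: [-0.6, 0.8, -0.7]
grip_width: 0.561
grip_force: 72.6
```

Call:
drive_tool --commands "0 0 -0.01 0 0 0 45;0 0 0 0 0 0 45"

```text
time_s: 16.78
eef_pos: [520.6, 0.5, 23.5]
ee_rot: [0.0, 0.635, 0.772, -0.0]
force: [-3.2, 0.4, 7.9]
grip_width: 0.565
grip_force: 73.6
```

Call:
drive_tool --commands "0 0 0 0 0 0 60;0 0 0 0 0 0 68;0 0 0 0 0 0 78;0 0 0 0 0 0 85;0 0 0 0 0 0 85;0 0 0.05 0 0 0 85;0 0 0.1 0 0 0 85;0 0 0.2 0 0 0 85;0 0 0.3 0 0 0 85;0 0 0.3 0 0 0 85;0 0 0.2 0 0 0 85;0 0 0 0 0 0 85;0 0 0 0 0 0 85"

```text
time_s: 17.87
eef_pos: [520.9, 0.5, 139.3]
ee_rot: [0.001, 0.636, 0.772, 0.001]
force: [-0.3, 0.9, -0.4]
grip_width: 0.851
grip_force: 0.0
```

Run:
```python
from h import *
s=sense(); print(s['eef_pos'],s['force'],s['time_s'])
p=look('wrist'); im=p['pixels']
for b in boxes_of(p,'ring_center')[:2]: print(np.round(b['position'],1),round(b['confidence'],2),at(p,b['position'],18))
for b in boxes_of(p,'rest_top')[:2]: print(np.round(b['position'],1),round(b['confidence'],2),at(p,b['position'],8))
cv2.imwrite('pics/w8.png',im)
```

```text
[5.20943054e+02 4.99815744e-01 1.39266952e+02] [-0.26759657  0.92020629 -0.38982415] 17.8667
[317.5 208.5] 0.57 [521.7  -7.3  18. ]
[322.  193.3] 0.92 [523.6   5.2   8. ]
[112.1 284.9] 0.72 [ 322.3 -139.2    8. ]
```

View pics/w8.png

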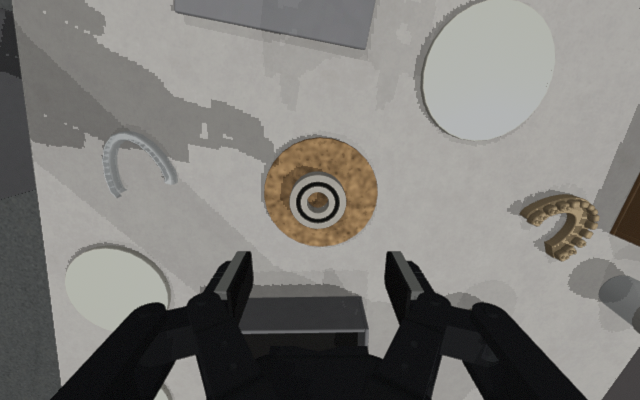

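Run:
```python
from h import *
p=look('wrist'); im=p['pixels']; hsv=cv2.cvtColor(im,cv2.COLOR_BGR2HSV)
def hull(m):
    n,l,st,_=cv2.connectedComponentsWithStats(m); k=1+np.argmax(st[1:,4]); print(st[k])
    c=max(cv2.findContours((l==k).astype(np.uint8),0,1)[0],key=len); return cv2.convexHull(c)[:,0]
W=lambda c,z:cv2.minEnclosingCircle(np.array([at(p,q,z)[:2] for q in c],np.float32))
m=cv2.inRange(hsv,(8,70,60),(22,255,255)); h=hull(m); cork=W(h,8); print(cork)
a=np.zeros_like(m); cv2.fillConvexPoly(a,h,255); r=cv2.bitwise_and(cv2.inRange(hsv,(0,0,0),(180,60,255)),cv2.erode(a,np.ones((9,9))))
h=hull(r)
for z in (16,20,24): print(z,W(h,z))
t=look('top')
for b in boxes_of(t,'lid_knob')[:1]: print(b['position'],b['confidence'],at(t,b['position'],31))
```

```text
[ 266  138  113  110 7128]
((522.6000366210938, 3.209319829940796), 54.55910110473633)
[ 291  173   57   57 2344]
16 ((520.3028564453125, -0.3062683343887329), 28.253938674926758)
20 ((520.075439453125, 1.0324548482894897), 27.80140495300293)
24 ((519.78271484375, 2.308502197265625), 27.3387393951416)
[139.1, 188.3] 0.97 [497.6 306.1  31. ]
```

Run:
```python
from h import *
p=look('wrist'); print([at(p,q,9) for q in ((175,10),(365,48),(376,0))])
for n in ('top','scene'):
    t=look(n)
    for b in boxes_of(t,'lid_knob')[:3]: print(n,b['position'],b['confidence'],at(t,b['position'],31))
    c,r=[int(v) for v in px(t,[455,233,20])]; g=cv2.cvtColor(t['pixels'],6)
    print(c,r,g[r-40:r+41:8,c-56:c+57:8])
```

```text
[array([380.6, 130.4,   9. ]), array([532.1, 133.2,   9. ]), array([532.3, 166.8,   9. ])]
top [141.5, 183.4] 0.82 [509.4 302.8  31. ]
169 210 [[173 174 175 170 168 125 128 121 130 136 136 137 138 136 127]
 [176 173 170 118 118 127 118 130 135 133 141 137 138 132 123]
 [175 173 169 116 121 123 131 135 138 138 137 136 134 133 126]
 [175 167 167 114 127 130 137 137 144 138 137 136 133 128 123]
 [167 168 155 120 129 136 140 140 139 137 137 134 130 124 121]
 [169 166 126 132 135 138 141 140 139 137 135 130 129 119 115]
 [169 122 132 134 140 140 139 139 138 136 133 130 122 116 109]
 [121 132 136 136 138 143 139 137 137 135 128 125 120 113 100]
 [132 134 135 135 141 138 138 139 136 129 121 117 117 106  88]
 [134 138 139 140 140 139 136 135 134 129 121 116 108  95  76]
 [133 138 138 138 138 138 134 130 131 128 117 110 105  88  70]]
scene [227.4, 179.1] 0.7 [428.  195.4  31. ]
225 172 [[ 84  85  84  85  86 120 118 118 130 115 122 117 171 169 176]
 [ 88  84  88 105 118 115 169 169 120 121 165 169 171 171  44]
 [ 87  87 169 170 169 168 169 117 173 170 118 169 169 165  60]
 [167 168 169 171 169 162 108 111 111 118 163 171 168 166 113]
 [169 167 159 161 161 107 110  72 110 108 158 165 159 132 184]
 [159 159 160 110 106 108 106  48 107 108 107 110 153 156 165]
 [159 158 120 109 107 107  81 106 107 107 110 107 132 161 167]
 [161 162 161 166  93 111 111 112 113 120 111 141 157 163 167]
 [168 166 169 168 166 164  92 112 113 116 163 165 165 164 116]
 [171 169 168 170 162 168 167 166  95 170 166 162 116 119 128]
 [170 167 172 168 162 163 163 161 162 161 165 118 132 167 164]]
```

The lid's edge corners are exactly where I laid it. The odd top-camera reading came from the arm hiding the lid. The ring is about 4 mm from the cork's centre and the gripper is clear.

```bash
python3 -c "
from rig import finish_job; print(finish_job())"
```

```text
the job is handed in; nothing more can be done
None
```

I handed the job in at about 18 s of the 61 s; no verdict came back. By my last camera checks, the lid lies on the bare bench where I set it and the ring sits within about 4 mm of the cork's centre. I last saw the block, apparently undisturbed in the box, just after lifting the ring. I viewed 11 pictures, one over the limit of 10.

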